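# Make room on the rail and clip in the hob's circuit breaker

### The job

Fit the loose circuit breaker into the open distribution board, directly beside the double-width main switch, where the hob's breaker belongs. The row is pushed up tight, so first slide the main switch and the three breakers apart along the rail until each side just rests against its end bracket, then press the new one straight down between them, same way round as the others, until it snaps fully home on the rail. Be gentle: do not shove the brackets out of place or ram the devices against the rail or one another, and leave the other things on the worktop where they are.

Things in the scene. Friction and masses are not known exactly. Their poses are not given: they have to be found in the camera images.
- board: Open white back pan of a distribution board, lying fixed on the worktop, 140 mm (x) by 210 mm (y), rim 24 mm high; origin at the centre of its underside, z up. A rail runs along its y through x = 0 (see rail_mid), with a grey end bracket (43 mm above the rail, 8.5 mm thick) clamped at each end. A breaker fully home has new_breaker_mid 48 mm above this origin, at x = 0.
- rail_mid (a point): Point on the board 19 mm above its origin: height of the top of the steel top-hat rail, which is 35 mm wide. The rail with its brackets may be fixed up to 9 mm either way along y, so where the brackets stand is not given: feel for them. Between them is room for the main switch, four breakers and 2 mm more.
- bracket_left (a joint): How far the left (+y) end bracket has been shoved outward along the rail from where it was clamped, in m: 0 at the start. Its clamp slips when pushed with more than about 18 N. It tells nothing of where the bracket stands.
- bracket_right (a joint): The same for the right (-y) end bracket.
- main_switch_mid (a point): Double-width main switch, leftmost (+y) on the rail, 35.2 mm wide along y, heights as the new breaker's, nose 42 mm along x. Point at mid-width, 40 mm above its feet; axes parallel to the board's. The four devices on the rail are hooked under it: they cannot be lifted off but slide along it with 1 to 3 N of drag, for instance held by the nose, across its 42 mm.
- breaker_1_mid (a point): First single breaker, touching the main switch on its right (-y) at the start; 17.6 mm wide along y, heights and point as the new breaker's, nose 42 mm along x. Pushing it to -y pushes breakers 2 and 3 along. The noses of the row stand in line and touch: finger pads wider than a nose, closed on it at its middle, grip its neighbours too.
- breaker_2_mid (a point): Second single breaker, same as breaker 1, next to it on the right.
- breaker_3_mid (a point): Third single breaker, same as breaker 1, rightmost.
- new_breaker_mid (a point): Loose breaker standing on its feet, pale plastic, 82 (x) x 17.6 (y) x 79 mm high; point at mid-width, 40 mm above the feet. Grip: the nose, 46 mm along x, 26 mm high, its top 39 mm above the point; shoulders 13 mm above it. Feet reach 11 mm below the rail seat, long edges rounded 2 mm. Two spring latches snap under the rail: up to 15 N over the last 8 mm, then it stops dead.
- new_breaker_lever (a point): Tip of the new breaker's black lever, 9 mm towards the breaker's -x side and 88 mm above its feet. On all devices in the row the lever is on the board's -x side.
- lamp_carton: Bystander: small cardboard lamp carton, 56 x 56 x 66 mm, standing; origin under its centre.
- spare_bulb: Bystander: white spotlight bulb standing on its face, 51 mm across, 58 mm high; origin under its centre.
- screwdriver: Bystander: cross screwdriver lying flat, 182 x 26 x 25 mm; origin under its centre.
- tape_roll: Bystander: small black roll of tape lying flat, 55 mm across, 19 mm high; origin under its centre.
- terminal_strip: Bystander: white six-way terminal strip, 19 x 66 x 16 mm; origin under its centre.

How it is judged:
By the outcome, as a careful person would: the job done as asked, in the order asked, and still so for the second after the job is handed in, with the robot touching nothing.
It also fails if it takes over 56 s, if anything falls off the work surface, if the arm or the gripper's body presses on something with over 40 N, if the wrist force passes 120 N, or if a joint passes its speed limit or range.

### The arm

A 6-joint arm with a two-finger parallel gripper is mounted at the origin on a cart in front of the work surface, level with it; the furniture and walls round the work are solid. World frame = base frame: x ahead of the robot, y to its left, z up, the work surface at z = 0. Lengths are in m, angles in rad, forces in N, time in s.
With the tool pointing down it reaches from about 0.325 to 0.775 m from the base axis. Payload 5.5 kg.
Tool frame: the origin (TCP) lies between the finger pads; the fingertips stand 8 mm ahead of it and the grasp point (between the pads) lies 11 mm behind it (tcp_to_tips is the distance from the TCP to the fingertips, in m); z points along the fingers, y is the direction in which the jaws open and shut (so a half turn about z gives the same grasp; the last joint's range is limited). The gripper opens to 88 mm and grips with 3 to 60 N. Pads are 20 mm wide; open, the fingers measure 115 mm over their backs; the gripper's body (75 mm by 178 mm) begins 61 mm behind the grasp point.
Start: joints at [-1.345, 0.091, 1.231, -0, 1.82, -0.057], TCP at [0.167, -0.576, 0.231] pointing down, gripper open.
Joint ranges: [-2.87, 2.87], [-0.86, 2.18], [0.17, 2.46], [-1.51, 4.65], [0.06, 2.69], [-2.65, 2.65]. Speed limits (rad/s): [2.57, 2.57, 3.01, 3.14, 3.14, 3.14].

### API

Orientations are given as a unit quaternion [w, x, y, z].
In Python, from bench import * gives the robot as it stands. Calls block until the motion is done:
- move_to(position, orientation): joint-space move of the TCP to a pose.
- move_l(position, speed=0.15, orientation=None): straight line of the TCP; orientation=None keeps the orientation; speed is the mean speed in m/s.
- movej(angles): joint-space move.
- gripper_open() and close(): open the fingers fully, or close them until they stop; the grip force is fixed at half the most.
- hold(seconds).
- inverse_kinematics(position, orientation): joint angles nearest the present ones, or None.
- state(): the state.
- get_image(name): name is "scene" or "top" or "wrist"; returns a dict with "frame" (480x640x3 uint8, blue, green, red), "depth" (480x640 float32, m along the optical axis (not along the pixel's ray), 0 where there is no reading), "camera_matrix" (3x3 intrinsics, pixels), "view" (4x4, takes a point from world to camera coordinates). Camera axes: x right, y up, looking along -z (the intrinsics and any distortion apply to the point x, -y, -z); pixel columns grow to the right and rows downward; lengths in m; the calibration is good to about 2 mm. A picture is of the moment at which its call begins.
A pose or a line that the arm cannot do raises IKError and nothing moves.
- job_done(): hands the job in, once; it reports no verdict.
The state is a dict: "time": time; "joint_pos": joint angles; "dq": joint speeds; "joint_torque": joint torques, N m; "ee_pos": TCP position; "ee_rot": TCP orientation; "ft_force": force on the tool from outside, world axes, zero at the start; "moment": the same for the moment, N m; "finger_gap": finger opening in m.
Only numpy, scipy, OpenCV 4.12 (cv2) and the standard library are available. Lean on these libraries where they do the work, as an engineer would, in place of code of your own. Each camera call takes 0.05 s, during which the arm holds its last target.

## Working session

There is one attempt and no reset: what is moved stays moved. The work goes in short steps, each a Python script; the robot and the scene stay as the last script left them, time stands still between calls to the robot, and variables do not carry over. Pictures are saved under pics/ and viewed, and the job is handed in when it is done.

```bash
ls; mkdir -p pics; python3 - <<'E'
from bench import *
import cv2,numpy as np
s=state(); print(s)
for n in ("scene","top","wrist"):
    im=get_image(n); cv2.imwrite(f"pics/{n}0.png",im["frame"]); np.savez(f"/tmp/{n}0.npz",**im)
    print(n,im["camera_matrix"],im["view"],im.keys())
E
```

```text
pics
{'time': 0.0, 'joint_pos': array([-1.34467080e+00,  9.18436608e-02,  1.23184134e+00,  2.46974743e-05,
        1.81978826e+00, -5.67074731e-02]), 'dq': array([-0.00024547, -0.00156938, -0.00020624,  0.0003362 , -0.00022622,
        0.00159693]), 'joint_torque': array([-1.96066161e-03, -4.46458912e+01, -4.06445181e+01,  6.95229904e-02,
        2.94373068e-02, -1.45182953e-04]), 'ee_pos': array([ 0.16738811, -0.57589959,  0.22954112]), 'ee_rot': array([-9.37940876e-04,  9.90016475e-01,  1.40948553e-01, -6.76287919e-05]), 'ft_force': array([ 0.47764894,  0.27693778, -0.64011591]), 'moment': array([-0.00027679,  0.07793224, -0.02023872]), 'finger_gap': 0.0879334133429288}
scene [[565.19605356   0.         317.54871061]
 [  0.         565.19605356 240.09753856]
 [  0.           0.           1.        ]] [[-0.64104038 -0.7673141  -0.01721354  0.38292632]
 [ 0.58427855 -0.50242377  0.63732953 -0.32937394]
 [-0.49768043  0.39849646  0.77039909 -0.92869963]
 [ 0.          0.          0.          1.        ]] dict_keys(['frame', 'depth', 'camera_matrix', 'view'])
top [[502.51168392   0.   
[... 185 characters left out ...]
e-01  2.59720098e-02  1.72986183e-01 -5.34958259e-01]
 [-1.72924124e-01 -4.63377484e-03  9.84924249e-01 -9.64351818e-01]
 [ 0.00000000e+00  0.00000000e+00  0.00000000e+00  1.00000000e+00]] dict_keys(['frame', 'depth', 'camera_matrix', 'view'])
wrist [[430.42805182   0.         325.08117841]
 [  0.         430.42805182 247.55720882]
 [  0.           0.           1.        ]] [[ 2.77688254e-01 -9.60671236e-01  9.75150499e-05 -6.00861935e-01]
 [ 9.16864648e-01  2.64995369e-01 -2.98557653e-01  3.49510323e-02]
 [ 2.86789908e-01  8.29953613e-02  9.54391596e-01 -3.90221778e-01]
 [ 0.00000000e+00  0.00000000e+00  0.00000000e+00  1.00000000e+00]] dict_keys(['frame', 'depth', 'camera_matrix', 'view'])
```

View pics/top0.png

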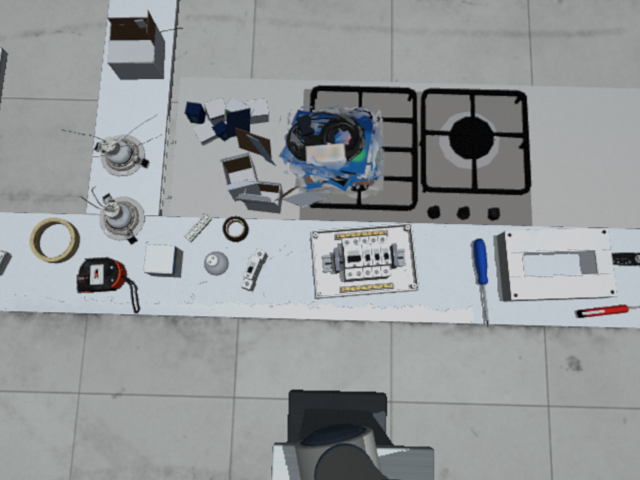

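View pics/scene0.png

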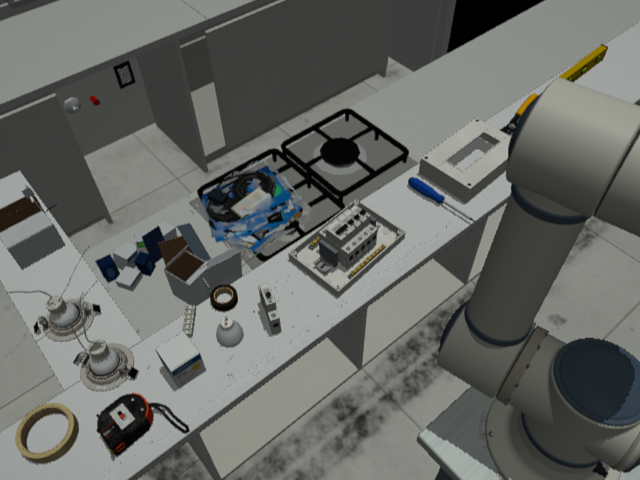

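View pics/wrist0.png

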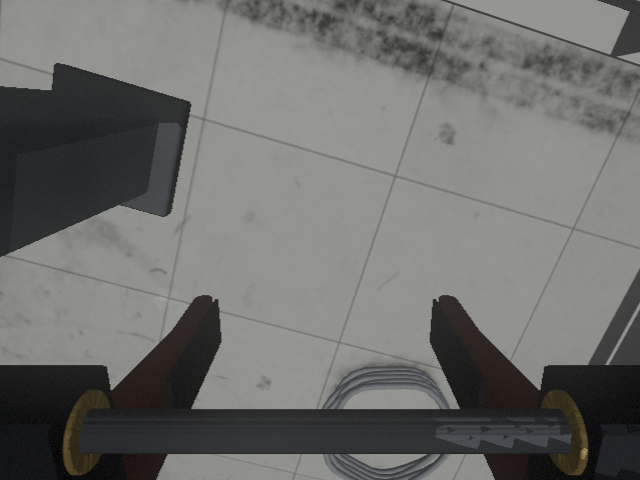

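```bash
cat > h.py <<'E'
import numpy as np,cv2
from scipy.spatial.transform import Rotation as R
def ray(im,u,v):
    K=im["camera_matrix"];V=im["view"]
    d=np.array([(u-K[0,2])/K[0,0],-(v-K[1,2])/K[1,1],-1.0])
    Rm=V[:3,:3]; return -Rm.T@V[:3,3], Rm.T@d
def onz(im,u,v,z):
    c,d=ray(im,u,v); return c+d*(z-c[2])/d[2]
def proj(im,p):
    V=im["view"];K=im["camera_matrix"]; q=V[:3,:3]@np.asarray(p)+V[:3,3]
    return np.array([K[0,0]*q[0]/-q[2]+K[0,2], K[1,1]*-q[1]/-q[2]+K[1,2]])
def cloud(im):
    K=im["camera_matrix"];V=im["view"];D=im["depth"]
    v,u=np.mgrid[:480,:640]
    P=np.stack([(u-K[0,2])/K[0,0]*D,-(v-K[1,2])/K[1,1]*D,-D],-1)
    return (P-V[:3,3])@V[:3,:3]
E
python3 - <<'E'
from h import *
im=dict(np.load("/tmp/top0.npz"))
f=im["frame"]
a=cv2.resize(f[215:305,235:425],None,fx=4,fy=4,interpolation=cv2.INTER_NEAREST); cv2.imwrite("pics/topc.png",a)
im2=dict(np.load("/tmp/scene0.npz"))
a=cv2.resize(im2["frame"][190:350,160:420],None,fx=3,fy=3,interpolation=cv2.INTER_NEAREST); cv2.imwrite("pics/scc.png",a)
P=cloud(im)
for u,v in [(255,270),(248,285),(262,253),(365,262),(290,300),(367,255),(312,228),(426,226),(425,288),(314,298)]: print(u,v,P[v,u].round(4))
E
```

```text
255 270 [0.4874 0.2029 0.0718]
248 285 [0.4595 0.2175 0.0547]
262 253 [0.5243 0.1929 0.0546]
365 262 [ 0.5064 -0.0097  0.0875]
290 300 [4.363e-01 1.369e-01 4.000e-04]
367 255 [ 0.5186 -0.0126  0.0966]
312 228 [0.5892 0.0957 0.0036]
426 226 [ 6.009e-01 -1.464e-01 -6.000e-04]
425 288 [ 0.4687 -0.143  -0.0009]
314 298 [0.4414 0.0873 0.004 ]
```

View pics/topc.png

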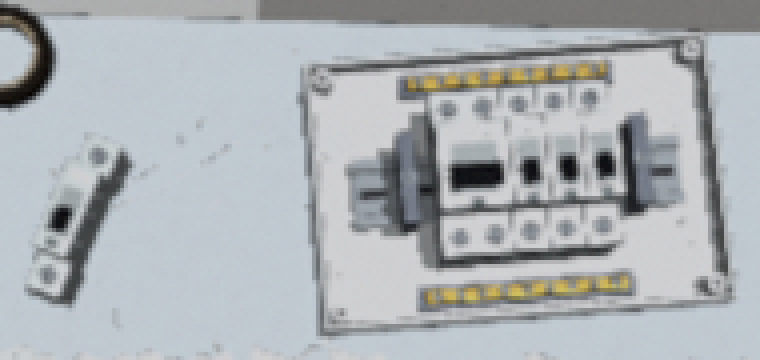

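View pics/scc.png

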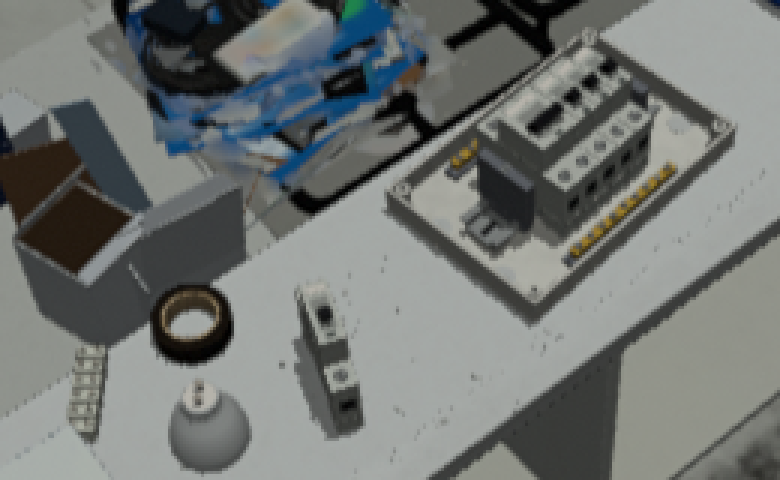

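```bash
python3 - <<'E'
from h import *
im=dict(np.load("/tmp/wrist0.npz"));V=im["view"]
c=-V[:3,:3].T@V[:3,3]
Rt=R.from_quat([-9.37940876e-04,  9.90016475e-01,  1.40948553e-01, -6.76287919e-05],scalar_first=True).as_matrix()
p=np.array([ 0.16738811, -0.57589959,  0.22954112])
print("cam in tool",Rt.T@(c-p)); print("cam axes in tool (cols x,y,z)\n",(Rt.T@V[:3,:3].T).round(4))
im=dict(np.load("/tmp/top0.npz"));P=cloud(im)
# board corner px via crop coords
for z,l in ((0.024,[(304,67),(704,35),(733,299),(322,335)]),):
    q=np.array([onz(im,235+u/4-.5,215+v/4-.5,z)[:2] for u,v in l]);print(q.round(4))
    print(q.mean(0), np.degrees(np.arctan2(*(q[0]-q[1])[[0,1]])),np.degrees(np.arctan2(*(q[3]-q[2])[[0,1]])), np.linalg.norm(q[0]-q[1]),np.linalg.norm(q[1]-q[2]))
m=(P[...,2]>0.082)&(P[...,2]<0.1)&(abs(P[...,1])<.1)&(P[...,0]>.4)&(P[...,0]<.6)
Q=P[m];print("noses",len(Q),Q.mean(0),cv2.minAreaRect((Q[:,:2]*1000).astype(np.float32)))
for lo in (0.045,0.065):
  m=(P[...,2]>lo)&(P[...,2]<0.1)&(abs(P[...,1]-.2)<.06)&(P[...,0]>.42)&(P[...,0]<.56)
  Q=P[m];print("new",len(Q),Q.mean(0),cv2.minAreaRect((Q[:,:2]*1000).astype(np.float32)))
E
```

```text
cam in tool [ 0.08228068  0.00092441 -0.15336803]
cam axes in tool (cols x,y,z)
 [[-0.0015  0.9544  0.2987]
 [ 1.      0.002  -0.0015]
 [-0.002   0.2987 -0.9544]]
[[ 0.5777  0.0982]
 [ 0.6002 -0.109 ]
 [ 0.4631 -0.123 ]
 [ 0.4394  0.085 ]]
[ 0.5201097  -0.01221737] -6.187450874329987 -6.511626853885885 0.20840033528271812 0.13776470339934446
noses 980 [ 0.52165307 -0.01275438  0.0884572 ] ((522.07568359375, -12.822242736816406), (42.9227409362793, 88.6531982421875), 6.176559925079346)
new 446 [0.49189147 0.20907005 0.06742623] ((493.7785949707031, 210.09678649902344), (18.7341365814209, 82.01795196533203), 70.63448333740234)
new 241 [0.49284868 0.20931959 0.07941558] ((493.7956848144531, 210.15235900878906), (18.627634048461914, 46.30301284790039), 70.4361572265625)
```

```bash
cat >> h.py <<'E'
def qy(yaw_deg):  # tool down, jaws along x axis of an object with this yaw
    a=np.radians(90+yaw_deg); return [0,np.cos(a/2),np.sin(a/2),0]
def shot(n,name):
    from bench import get_image
    im=get_image(n); cv2.imwrite(f"pics/{name}.png",im["frame"]); np.savez(f"/tmp/{name}.npz",**im); return im
E
python3 - <<'E'
from bench import *
from h import *
move_to([0.522,-0.013,0.2],qy(6.2))
s=state();print(s["time"],s["ee_pos"],s["ee_rot"],s["ft_force"],s["joint_pos"])
shot("wrist","w1")
E
```

```text
2.5167 [ 0.52207056 -0.01377645  0.19999254] [ 8.24439065e-05  6.68339270e-01  7.43856577e-01 -8.19088937e-05] [ 1.00909526 -0.61186787 -0.77649215] [-9.13801159e-02 -1.22487663e-01  1.49621394e+00 -2.34424035e-04
  1.76783208e+00 -1.98274432e-01]
```

View pics/w1.png

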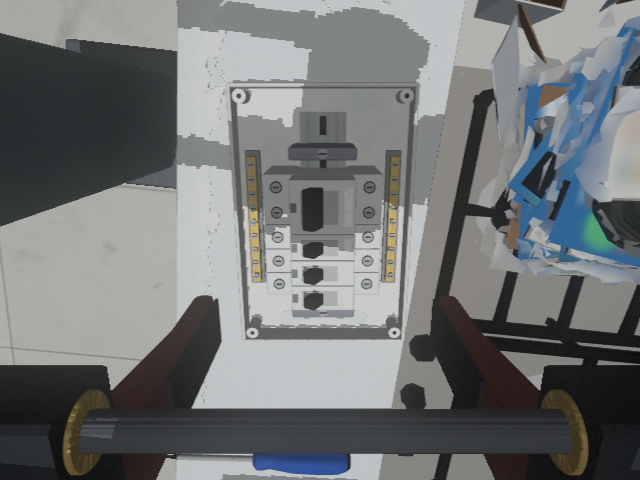

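```bash
python3 - <<'E'
from h import *
im=dict(np.load("/tmp/w1.npz"));P=cloud(im)
near=(abs(P[...,1]+.01)<.1)&(P[...,0]>.43)&(P[...,0]<.61)
for lo,hi in ((.083,.090),(.055,.066),(.020,.03)):
  m=near&(P[...,2]>lo)&(P[...,2]<hi); Q=P[m]
  print(lo,len(Q),np.median(Q[:,2]),cv2.minAreaRect((Q[:,:2]*1000).astype(np.float32)))
b=np.array([0.522,-0.0128]);ps=np.radians(6.2);ex=np.array([np.cos(ps),np.sin(ps)]);ey=np.array([-ex[1],ex[0]])
# profile along y through x offsets
L=(P[...,:2]-b)@np.stack([ex,ey],1)
for xo in (0.015,-0.016,0.03,0.0):
  m=near&(abs(L[...,0]-xo)<0.001)
  y=L[m][:,1];z=P[m][:,2];o=np.argsort(-y)
  print(xo,[(round(y[i]*1000,1),round(z[i]*1000,1)) for i in o if abs(y[i])<.075][::2])
a=cv2.resize(im["frame"][70:350,200:440],None,fx=2.5,fy=2.1,interpolation=cv2.INTER_CUBIC);cv2.imwrite("pics/w1c.png",a)
E
```

```text
0.083 6877 0.08643718012878356 ((520.7782592773438, -16.566837310791016), (42.0889892578125, 88.8005142211914), 6.043590545654297)
0.055 7630 0.06050559792616675 ((520.7327270507812, -16.604629516601562), (82.23395538330078, 124.09864044189453), 6.089534282684326)
0.02 3397 0.02284166182501027 ((520.6572265625, -15.045761108398438), (140.36343383789062, 205.08193969726562), 6.045288562774658)
0.015 [(np.float64(74.8), np.float64(19.7)), (np.float64(74.7), np.float64(18.5)), (np.float64(74.0), np.float64(19.2)), (np.float64(73.3), np.float64(18.8)), (np.float64(73.3), np.float64(17.9)), (np.float64(72.6), np.float64(18.7)), (np.float64(71.9), np.float64(20.2)), (np.float64(71.9), np.float64(18.3)), (np.float64(71.1), np.float64(17.9)), (np.float64(70.4), np.float64(19.0)), (np.float64(70.4), np.float64(18.2)), (np.float64(69.7), np.float64(18.1)), (np.float64(69.0), np.float64(19.6)), (np.float64(69.0), np.float64(17.6)), (np.float64(68.3), np.float64(18.2)), (np.float64(67.5), np.float64(18.6)), (np.float64(67.5), np.float64(16.5)), (np.float64(66.8), np.float64(18.4)), (np.float64(6
[... 28226 characters left out ...]
np.float64(-43.9), np.float64(87.7)), (np.float64(-44.4), np.float64(86.6)), (np.float64(-45.2), np.float64(86.3)), (np.float64(-45.5), np.float64(87.4)), (np.float64(-46.1), np.float64(86.0)), (np.float64(-46.7), np.float64(86.5)), (np.float64(-46.9), np.float64(86.0)), (np.float64(-47.7), np.float64(85.8)), (np.float64(-60.0), np.float64(61.8)), (np.float64(-61.0), np.float64(61.6)), (np.float64(-61.1), np.float64(62.9)), (np.float64(-61.1), np.float64(61.2)), (np.float64(-62.2), np.float64(62.4)), (np.float64(-62.6), np.float64(61.6)), (np.float64(-63.0), np.float64(62.5)), (np.float64(-64.1), np.float64(62.0)), (np.float64(-64.4), np.float64(61.3)), (np.float64(-64.9), np.float64(61.9))]
```

View pics/w1c.png

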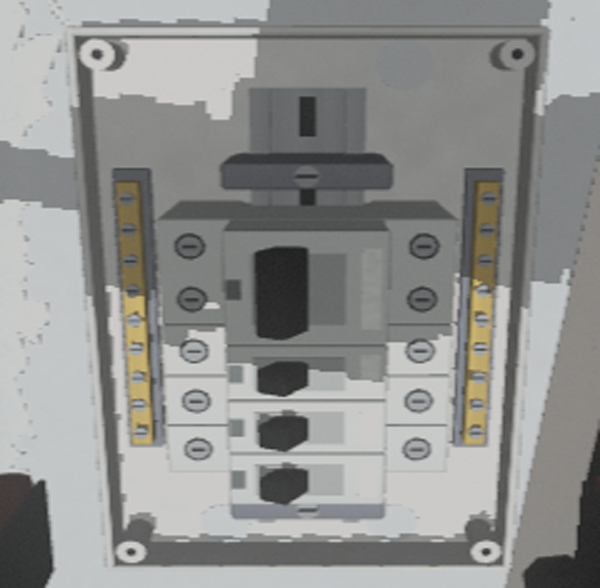

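```bash
python3 - <<'E'
from h import *
im=dict(np.load("/tmp/w1.npz"));P=cloud(im)
Rt=R.from_quat([8.24439065e-05,6.68339270e-01,7.43856577e-01,-8.19088937e-05],scalar_first=True).as_matrix()
T=(P-np.array([0.52207056,-0.01377645,0.19999254]))@Rt
m=(abs(T[...,0])<.03)&(T[...,2]>-.02)&(T[...,2]<.015)&(im["depth"]>0)
print(m.sum())
for sgn in (1,-1):
  Q=T[m&(np.sign(T[...,1])==sgn)]
  for lo in (-.02,-.015,-.01,-.005,0,.004):
    q=Q[(Q[:,2]>lo)&(Q[:,2]<lo+.005)]
    if len(q): print(sgn,lo,len(q),(np.percentile(q[:,0],[1,50,99])*1e3).round(1),(np.percentile(q[:,1],[1,99])*1e3).round(1))
  print("max z",np.percentile(Q[:,2],99.5))
E
```

```text
3761
1 -0.02 389 [-10.5   6.6  10.6] [43.7 52.7]
1 -0.015 379 [-10.7   7.8  10.6] [43.7 52.8]
1 -0.01 344 [-10.3   7.3  10.6] [43.8 52.7]
1 -0.005 303 [-10.5   7.6  10.5] [43.7 52.7]
1 0 289 [-10.5   6.7  10.6] [43.8 52.8]
1 0.004 223 [-10.4   5.7  10.5] [43.8 52.6]
max z 0.008706877866883065
-1 -0.02 390 [-10.5   7.1  10.7] [-52.5 -43.4]
-1 -0.015 384 [-10.5   7.5  10.7] [-52.5 -43.4]
-1 -0.01 341 [-10.5   7.8  10.7] [-52.3 -43.4]
-1 -0.005 313 [-10.6   7.3  10.7] [-52.3 -43.4]
-1 0 281 [-10.3   7.2  10.6] [-52.4 -43.4]
-1 0.004 226 [-10.7   6.   10.7] [-52.2 -43.4]
max z 0.008577323175837304
```

```bash
cat >> h.py <<'E'
PS=6.05; RC=np.array([0.5208,-0.0166])
ex=np.array([np.cos(np.radians(PS)),np.sin(np.radians(PS))]); ey=np.array([-ex[1],ex[0]])
def bp(x,y,z): return list(RC+ex*x+ey*y)+[z]     # frame: row centre at start
def loc(p): d=np.asarray(p)[:2]-RC; return np.array([d@ex,d@ey,p[2]])
def floc(f): return np.array([f[:2]@ex,f[:2]@ey,f[2]])
E
python3 - <<'E'
from bench import *
from h import *
q=qy(PS)
move_to(bp(0,26.4e-3,0.11),q); move_l(bp(0,26.4e-3,0.072),0.1)
s=state();print(s["time"],loc(s["ee_pos"]).round(5),floc(s["ft_force"]).round(2))
close(); s=state();print(s["time"],s["finger_gap"],loc(s["ee_pos"]).round(5),floc(s["ft_force"]).round(2))
t=s["ee_pos"][2]
move_l(bp(0,26.4e-3+.004,0.072),0.02)
for i in range(3):
  s=state();print(s["time"],loc(s["ee_pos"]).round(5),floc(s["ft_force"]).round(2)); hold(0.05)
for i in range(2):
  move_l(bp(0,26.4e-3+.0045+.0005*i,0.072),0.01)
  s=state();print(s["time"],loc(s["ee_pos"]).round(5),floc(s["ft_force"]).round(2))
E
```

```text
3.5583 [0.00033 0.02621 0.07268] [ 1.03 -0.2   0.2 ]
4.3333 0.04212204242899532 [0.      0.02641 0.07201] [-0.21 -0.42 -0.01]
4.6833 [-0.       0.03063  0.072  ] [ 0.04 -0.11  1.15]
4.7333 [2.000e-05 3.058e-02 7.201e-02] [-0.42 -0.02  0.3 ]
4.7833 [4.000e-05 3.050e-02 7.204e-02] [-0.41  0.23  0.93]
5.0833 [1.000e-05 3.088e-02 7.200e-02] [-0.2   0.09  0.04]
5.3333 [1.000e-05 3.141e-02 7.202e-02] [-0.27 -0.29  0.14]
```

```bash
cat >> h.py <<'E'
def feel(y0,dy,n,thr,z=0.072,speed=0.008,x=0.0):
    """step along board y until the outside force opposes by thr N"""
    from bench import move_l,state
    y=y0; sg=np.sign(dy)
    for i in range(n):
        y+=dy; move_l(bp(x,y,z),speed); s=state(); f=floc(s["ft_force"])
        print(round(s["time"],2),"cmd",round(y*1e3,2),"at",(loc(s["ee_pos"])*1e3).round(2),f.round(2))
        if -sg*f[1]>thr: return y,True
    return y,False
E
python3 - <<'E'
from bench import *
from h import *
move_l(bp(0,26.4e-3+.0075,0.072),0.02)
print(feel(26.4e-3+.0075,.0004,9,4.0))
s=state();print(s["time"],(loc(s["ee_pos"])*1e3).round(2),floc(s["ft_force"]).round(2))
E
```

```text
5.86 cmd 34.3 at [-0.   34.35 72.01] [0.75 0.41 0.86]
6.11 cmd 34.7 at [ 0.   34.71 72.02] [-0.97  0.67  0.28]
6.36 cmd 35.1 at [1.000e-02 3.511e+01 7.201e+01] [-0.61  0.41 -0.4 ]
6.61 cmd 35.5 at [-1.000e-02  3.552e+01  7.198e+01] [-0.51 -0.46 -0.34]
6.86 cmd 35.9 at [3.000e-02 3.581e+01 7.201e+01] [-0.2  -1.76  0.66]
7.11 cmd 36.3 at [2.000e-02 3.588e+01 7.203e+01] [ 0.82 -3.84 -0.17]
7.36 cmd 36.7 at [ 0.   35.95 72.01] [-0.75 -4.55 -0.42]
(0.03669999999999998, True)
7.3583 [ 0.   35.95 72.01] [-0.75 -4.55 -0.42]
```

```bash
python3 - <<'E'
from bench import *
from h import *
move_l(bp(0,.0359,0.072),0.02)
s=state();print(s["time"],(loc(s["ee_pos"])*1e3).round(2),floc(s["ft_force"]).round(2))
gripper_open()
s=state();print(s["time"],s["finger_gap"])
move_l(bp(0,.0040,0.072),0.1)
s=state();print(s["time"],(loc(s["ee_pos"])*1e3).round(2),floc(s["ft_force"]).round(2))
shot("wrist","w2")
im=dict(np.load("/tmp/w2.npz"));P=cloud(im)
L=(P[...,:2]-RC)@np.stack([ex,ey],1)
m=(abs(L[...,0]-.013)<.004)&(abs(L[...,1])<.06)&(abs(P[...,2]-.0865)<.004)
y=np.sort(L[m][:,1]);d=np.diff(y);k=np.argsort(-d)[:2];print(y[0],y[-1],[(y[i],y[i+1]) for i in k])
E
```

```text
7.6083 [-1.000e-02  3.587e+01  7.200e+01] [-0.39 -2.69 -0.18]
8.4667 0.08779483209675196
8.9333 [-5.000e-02  3.780e+00  7.196e+01] [-1.13 -0.38  0.87]
-0.024132339407358698 0.05398837582265534 [(np.float64(0.009835562323353692), np.float64(0.018533941672832864)), (np.float64(-0.024132339407358698), np.float64(-0.023738508570491833))]
```

View pics/w2.png

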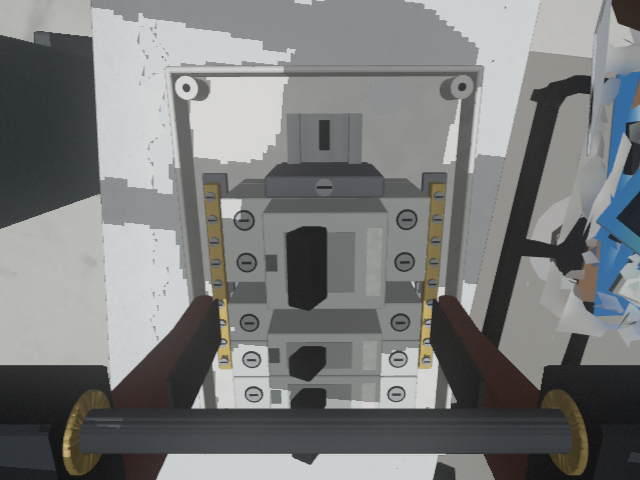

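```bash
python3 - <<'E'
from bench import *
from h import *
close()
s=state();print(s["time"],s["finger_gap"],(loc(s["ee_pos"])*1e3).round(2),floc(s["ft_force"]).round(2))
move_l(bp(0,-.0035,0.072),0.025)
s=state();print(s["time"],(loc(s["ee_pos"])*1e3).round(2),floc(s["ft_force"]).round(2))
print(feel(-.0035,-.0004,11,7.5))
s=state();print(s["time"],(loc(s["ee_pos"])*1e3).round(2),floc(s["ft_force"]).round(2))
E
```

```text
9.7583 0.04198027349421141 [ 0.    4.01 72.01] [-0.05  0.2   0.26]
10.2083 [-1.0e-02 -3.8e+00  7.2e+01] [ 0.26 -0.5   0.28]
10.46 cmd -3.9 at [-0.   -3.91 72.  ] [-0.11  0.23 -0.27]
10.71 cmd -4.3 at [ 1.000e-02 -4.270e+00  7.201e+01] [0.23 0.71 0.62]
10.96 cmd -4.7 at [ 1.000e-02 -4.710e+00  7.202e+01] [-0.77  0.04  0.01]
11.21 cmd -5.1 at [-2.000e-02 -5.120e+00  7.196e+01] [ 0.63 -0.4   0.46]
11.46 cmd -5.5 at [-1.000e-02 -5.540e+00  7.199e+01] [-0.98  0.28 -0.49]
11.71 cmd -5.9 at [-0.   -5.94 71.99] [ 0.02 -0.14 -0.89]
11.96 cmd -6.3 at [-1.000e-02 -6.000e+00  7.199e+01] [-0.03  2.71  0.25]
12.21 cmd -6.7 at [-2.000e-02 -6.090e+00  7.201e+01] [-0.69  5.28  0.55]
12.46 cmd -7.1 at [-1.000e-02 -6.130e+00  7.205e+01] [-1.72  5.59  1.16]
12.71 cmd -7.5 at [-4.00e-02 -6.18e+00  7.20e+01] [-0.48  7.33  1.14]
12.96 cmd -7.9 at [-2.000e-02 -6.210e+00  7.204e+01] [-1.15  8.62  1.83]
(-0.0079, True)
12.9583 [-2.000e-02 -6.210e+00  7.204e+01] [-1.15  8.62  1.83]
```

```bash
python3 - <<'E'
from bench import *
from h import *
move_l(bp(0,-.0061,0.072),0.03)
s=state();print(s["time"],(loc(s["ee_pos"])*1e3).round(2),floc(s["ft_force"]).round(2))
gripper_open()
move_l(bp(0,.0085,0.19),0.2); hold(0.15)
s=state();print(s["time"],(loc(s["ee_pos"])*1e3).round(2))
shot("wrist","w3"); s=state();print((loc(s["ee_pos"])*1e3).round(2),s["ee_rot"])
E
cat > ana.py <<'E'
from h import *
im=dict(np.load("/tmp/w3.npz"));P=cloud(im)
L=(P[...,:2]-RC)@np.stack([ex,ey],1)
n=(abs(L[...,0])<.06)&(abs(L[...,1])<.07)&(abs(P[...,2]-.0865)<.003)
for s,nm in ((n&(L[...,1]>.009),"main"),(n&(L[...,1]<.006),"brk")):
    r=cv2.minAreaRect((L[s]*1000).astype(np.float32));print(nm,r)
for xo in (-17,-13,13,17):
  m=n&(abs(L[...,0]*1e3-xo)<2)
  y=np.sort(L[m][:,1])*1e3;d=np.diff(y);i=np.argmax(d);print(xo,y[0],y[i],y[i+1],y[-1],d[i])
E
python3 ana.py
```

```text
13.2083 [ 2.000e-02 -6.030e+00  7.199e+01] [-0.3   2.87  0.16]
14.9583 [ -0.76   8.5  187.79]
[ -0.65   8.52 188.05] [-0.00125948  0.66885025  0.74339547 -0.00096227]
main ((0.30297088623046875, 35.92630386352539), (42.055198669433594, 35.63515090942383), 0.591575562953949)
brk ((0.12504959106445312, -27.29887580871582), (42.34696578979492, 53.45975875854492), 0.09982294589281082)
-17 -53.27237039398562 -0.7204514832625096 17.92034473904201 53.48200531072227 18.64079622230452
-13 -53.81962931458271 -0.8849599887873871 17.990896824389136 53.52976122564152 18.875856813176522
13 -53.58498589057656 -0.9184041737695195 18.97849570266421 53.48932183559029 19.89689987643373
17 -53.64176709820381 -0.5360923417810832 19.028084368077533 53.68428899646725 19.564176709858614
```

View pics/w3.png

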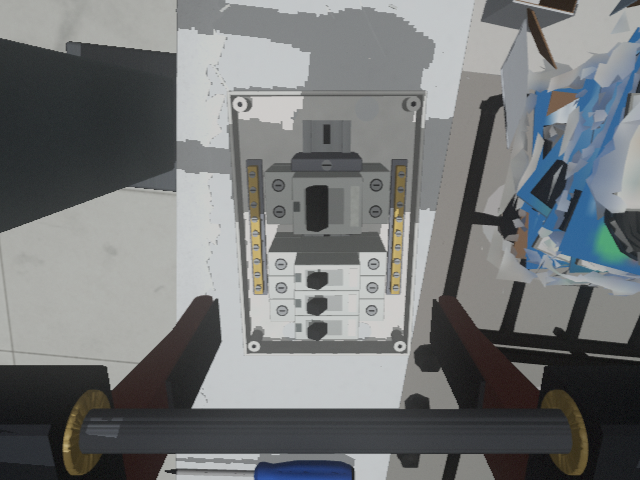

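```bash
python3 - <<'E'
from bench import *
from h import *
move_to([0.4938,0.2085,0.182],qy(-19.5)); hold(0.1)
s=state();print(s["time"],s["ee_pos"])
im=shot("wrist","w4");P=cloud(im)
near=(np.hypot(P[...,0]-.494,P[...,1]-.209)<.06)
for lo,hi in ((.074,.082),(.047,.057)):
  Q=P[near&(P[...,2]>lo)&(P[...,2]<hi)]; print(len(Q),np.median(Q[:,2]),cv2.minAreaRect((Q[:,:2]*1000).astype(np.float32)))
Q=P[near&(P[...,2]>.084)&(P[...,2]<.1)];print("lever",len(Q),Q.mean(0))
E
```

```text
15.9833 [0.49423883 0.20724478 0.1819255 ]
1769 0.07836203109190631 ((492.4062805175781, 206.72406005859375), (17.97899055480957, 46.16885757446289), 69.42174530029297)
1487 0.05232461998650137 ((492.4102478027344, 206.79330444335938), (17.89453125, 81.98499298095703), 69.52254486083984)
lever 234 [0.48589449 0.20953922 0.08756086]
```

View pics/w4.png

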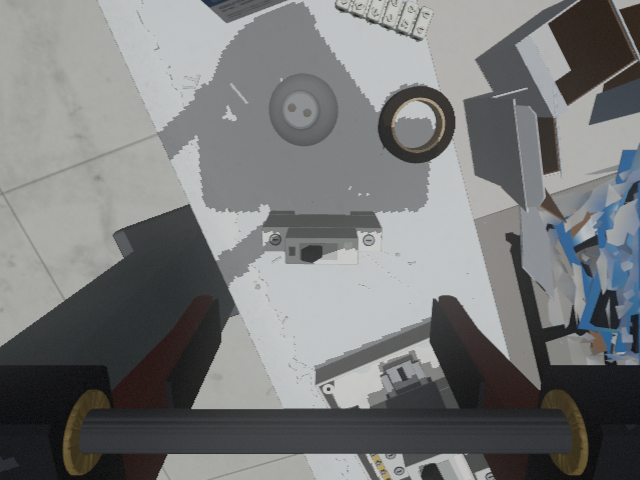

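```bash
python3 - <<'E'
from bench import *
from h import *
q=qy(-20.5)
move_to([0.4924,0.2068,0.10],q); move_l([0.4924,0.2068,0.064],0.1); hold(0.15)
s=state();print(s["time"],s["ee_pos"],s["ee_rot"],s["ft_force"])
close(); s=state();print(s["time"],s["finger_gap"],s["ee_pos"])
move_l([0.4924,0.2068,0.18],0.15)
s=state();print(s["time"],s["finger_gap"],s["ft_force"])
move_to(bp(0,.0086,0.19),qy(PS)); hold(0.15)
s=state();print(s["time"],s["finger_gap"],(loc(s["ee_pos"])*1e3).round(2),s["ft_force"])
im=shot("wrist","w5")
P=cloud(im);s=state()
Rt=R.from_quat(s["ee_rot"],scalar_first=True).as_matrix();T=(P-s["ee_pos"])@Rt
for lo,hi in ((-.018,-.012),(.008,.013)):
  m=(abs(T[...,0])<.02)&(abs(T[...,1])<(.0225 if lo<0 else .05))&(T[...,2]>lo)&(T[...,2]<hi)
  Q=T[m];print(len(Q),np.median(Q[:,2]) if len(Q) else 0, cv2.minAreaRect((Q[:,:2]*1000).astype(np.float32)) if len(Q) else 0)
E
cp /tmp/w5.npz /tmp/w3b.npz; sed 's/w3/w5/' ana.py > ana5.py; python3 ana5.py
```

```text
17.1167 [0.49301094 0.20702871 0.06519631] [2.58337768e-04 8.21629900e-01 5.70020577e-01 8.84950809e-04] [-0.3148594  -0.16815703 -0.81442774]
17.8417 0.04565655071196704 [0.49233102 0.20680959 0.06394956]
18.7667 0.04586093760162119 [-0.46134258 -0.33543918 -2.70910481]
19.7917 0.045726030519551986 [8.0000e-02 9.9400e+00 1.8962e+02] [ 0.48812753 -0.13040096 -1.99208562]
4708 -0.014294739395657967 ((-0.06875419616699219, 0.028781890869140625), (18.90711212158203, 45.078372955322266), 0.7228535413742065)
1414 0.011621032425678395 ((1.36187744140625, 0.14112091064453125), (82.01224517822266, 18.45901870727539), 89.9794692993164)
main ((0.3472251892089844, 36.10958480834961), (35.2729377746582, 42.151519775390625), 89.98235321044922)
brk ((0.0, 0.0), (0.0, 0.0), 0.0)
-17 18.666697990408213 35.335794580493776 35.82401035161678 53.75170333441125 0.4882157711230022
-13 18.484122789228046 32.14651296910381 32.74276384119371 53.450981769907735 0.5962508720898967
13 18.468815359839617 43.89063124413052 44.40121621602495 53.6514703887377 0.5105849718944313
17 18.52541143568534 49.33589322966476 49.807261537321914 53.74136850887731 0.4713683076571513
```

View pics/w5.png

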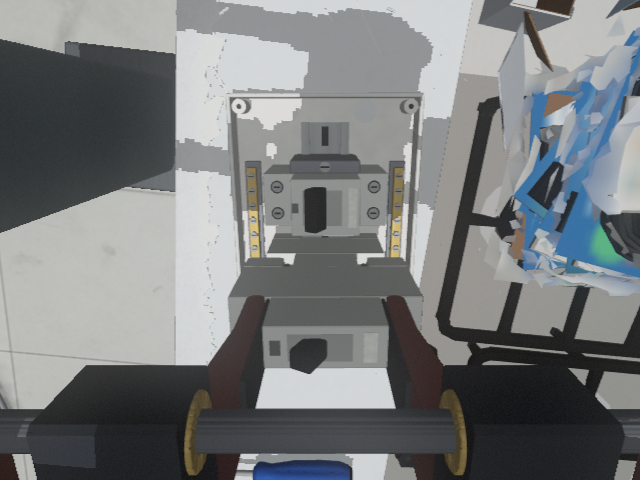

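```bash
python3 - <<'E'
from h import *
from bench import state
im=dict(np.load("/tmp/w5.npz"));P=cloud(im);s=state()
Rt=R.from_quat(s["ee_rot"],scalar_first=True).as_matrix();T=(P-s["ee_pos"])@Rt
print((loc(s["ee_pos"])*1e3).round(2),s["ee_rot"],im["view"][:3,3])
for z in (-.010,-.005,0.005,.015,.025,.035,.045,.055):
  m=(T[...,0]>.003)&(T[...,0]<.02)&(abs(T[...,1])<.018)&(abs(T[...,2]-z)<.003)
  Q=T[m]
  if len(Q): print(z,len(Q),(np.percentile(Q[:,0],[10,50,90])*1e3).round(2), [round(float(np.median(Q[(np.sign(Q[:,1])==g),0])*1e3),2) for g in (-1,1)])
# nose top far edge
m=(abs(T[...,0])<.012)&(abs(T[...,1])<.02)&(T[...,2]>-.018)&(T[...,2]<-.013);print((np.percentile(T[m][:,0],[.5,99.5])*1e3).round(2))
E
```

```text
[1.1000e-01 9.8900e+00 1.8975e+02] [-2.41883982e-04  6.68205051e-01  7.43977117e-01 -1.66799303e-05] [-0.51616246  0.08389543 -0.33333461]
-0.01 760 [7.92 8.31 8.69] [8.31, 8.31]
-0.005 659 [7.97 8.32 8.66] [8.3, 8.34]
0.005 571 [7.96 8.31 8.62] [8.3, 8.32]
0.015 505 [7.92 8.3  8.64] [8.28, 8.31]
0.025 424 [8.   8.29 8.61] [8.23, 8.34]
0.035 353 [7.96 8.27 8.56] [8.3, 8.27]
0.045 309 [8.04 8.28 8.53] [8.24, 8.31]
0.055 106 [7.4  7.61 7.86] [7.61, 7.59]
[-8.84  8.82]
```

```bash
cat >> h.py <<'E'
def down(x,y,zs,speed,fl,fzmax):
    from bench import move_l,state
    for z in zs:
        move_l(bp(x,y,z),speed); s=state(); f=floc(s["ft_force"])
        print(round(s["time"],2),"z",round(z*1e3,2),"at",(loc(s["ee_pos"])*1e3).round(2),f.round(2),round(s["finger_gap"]*1e3,2))
        if max(abs(f[0]),abs(f[1]))>fl or f[2]>fzmax: print("STOP"); return False
    return True
E
python3 - <<'E'
from bench import *
from h import *
down(0,.00885,[.160,.154],.05,6,6) and down(0,.00885,[.148,.143,.135,.125,.115,.105,.095,.088],.03,4,4)
E
```

```text
20.59 z 160.0 at [6.0000e-02 8.8000e+00 1.6018e+02] [-0.76 -0.05 -2.18] 45.74
20.86 z 154.0 at [ -0.19   8.86 153.59] [ 0.5  -0.77 -2.56] 45.69
21.21 z 148.0 at [ -0.19   8.87 147.64] [-0.07  0.88 -1.7 ] 45.76
21.52 z 143.0 at [ -0.17   8.89 142.64] [ 0.19  1.01 -2.2 ] 45.93
21.94 z 135.0 at [ -0.19   8.89 134.62] [-0.24 -0.01 -2.85] 45.96
22.43 z 125.0 at [ -0.14   8.9  124.7 ] [ 0.11 -0.26 -3.25] 45.96
22.91 z 115.0 at [ -0.14   8.89 114.71] [-0.61 -0.13 -1.84] 45.87
23.39 z 105.0 at [ -0.12   8.87 104.74] [ 0.47 -0.49 -2.31] 45.87
23.88 z 95.0 at [-0.16  8.89 94.69] [-0.12 -0.21 -1.98] 45.91
24.26 z 88.0 at [-0.19  8.9  87.65] [ 0.53 -0.   -2.33] 45.82
```

```bash
python3 - <<'E'
from bench import *
from h import *
down(0.0001,.00885,[.085,.082,.080,.0785,.0775,.0765],.02,7,16)
E
```

```text
24.56 z 85.0 at [-0.    8.87 84.81] [ 0.62  0.58 -3.12] 45.74
24.86 z 82.0 at [-4.000e-02  8.880e+00  8.177e+01] [ 0.52 -0.4  -2.27] 46.03
25.11 z 80.0 at [2.000e-02 8.850e+00 7.984e+01] [ 0.13 -0.43 -1.98] 46.18
25.36 z 78.5 at [-7.00e-02  8.81e+00  7.87e+01] [-1.99  0.47  0.13] 46.02
25.61 z 77.5 at [ 0.23  8.82 77.87] [-2.25 -0.41  1.9 ] 45.66
25.86 z 76.5 at [ 0.29  8.79 76.86] [-2.21 -0.8   3.01] 45.86
```

```bash
python3 - <<'E'
from bench import *
from h import *
down(0.0,.00885,[.0755,.0745,.0737,.0730,.0724],.015,8,18)
E
```

```text
26.11 z 75.5 at [-0.24  8.96 74.5 ] [ 0.09  0.3  -2.15] 45.83
26.36 z 74.5 at [-0.51  9.06 72.82] [ 1.26 -0.42 -9.14] 45.91
26.61 z 73.7 at [-0.42  8.96 72.87] [ 1.32 -0.08 -9.83] 45.8
26.86 z 73.0 at [-0.26  8.88 72.79] [-0.64  0.69 -8.58] 45.66
27.11 z 72.4 at [-0.1   8.8  72.62] [-1.84 -0.94 -5.79] 45.99
```

```bash
python3 - <<'E'
from bench import *
from h import *
down(0.0,.00885,[.0719,.0714,.0709],.01,8,5)
E
```

```text
27.36 z 71.9 at [ 0.17  8.8  72.29] [-1.82 -0.55 -4.79] 45.8
27.61 z 71.4 at [ 0.43  8.8  71.99] [-1.14 -0.43 -1.3 ] 46.18
27.86 z 70.9 at [ 0.56  8.74 71.98] [-1.91 -0.53  3.16] 45.75
```

```bash
python3 - <<'E'
from bench import *
from h import *
move_l(bp(0,.0088,.0719),.02)
s=state();print(s["time"],(loc(s["ee_pos"])*1e3).round(2),floc(s["ft_force"]).round(2))
gripper_open()
move_l(bp(0,.0085,.19),0.2); hold(0.15)
s=state();print(s["time"],(loc(s["ee_pos"])*1e3).round(2),floc(s["ft_force"]).round(2))
im=shot("wrist","w6");P=cloud(im)
L=(P[...,:2]-RC)@np.stack([ex,ey],1)
def st(nm,x0,x1,y0,y1,zr):
  m=(L[...,0]>x0)&(L[...,0]<x1)&(L[...,1]>y0)&(L[...,1]<y1)&(P[...,2]>zr[0])&(P[...,2]<zr[1])
  print(nm,m.sum(),(np.median(P[m][:,2])*1e3).round(2))
for nm,y0,y1 in (("main",.022,.05),("new",.003,.014),("b1",-.016,-.006),("b2",-.034,-.024),("b3",-.051,-.041)):
  st(nm+" nose",.010,.018,y0,y1,(.08,.1)); st(nm+" nose-",-.019,-.016,y0,y1,(.08,.1))
  st(nm+" sh",.026,.039,y0,y1,(.05,.07)); st(nm+" sh-",-.039,-.026,y0,y1,(.05,.07))
for xo in (-17,13,17):
  m=(abs(L[...,0]*1e3-xo)<2)&(abs(P[...,2]-.0865)<.003)&(abs(L[...,1])<.07)
  y=np.sort(L[m][:,1])*1e3;d=np.diff(y);k=np.sort(np.argsort(-d)[:3]);print(xo,y[0].round(1),y[-1].round(1),[(y[i].round(2),y[i+1].round(2)) for i in k])
a=cv2.resize(im["frame"][80:360,200:440],None,fx=2.5,fy=2.1,interpolation=cv2.INTER_CUBIC);cv2.imwrite("pics/w6c.png",a)
E
```

```text
28.1083 [ 0.17  8.79 71.97] [-0.49 -0.02  0.62]
29.8083 [ -0.75   8.66 187.8 ] [0.52 0.77 0.08]
main nose 593 86.44
main nose- 227 86.27
main sh 826 60.43
main sh- 823 60.46
new nose 220 86.45
new nose- 79 86.43
new sh 297 60.58
new sh- 299 60.52
b1 nose 188 86.4
b1 nose- 68 86.48
b1 sh 254 60.55
b1 sh- 258 60.59
b2 nose 167 86.45
b2 nose- 71 86.63
b2 sh 239 60.67
b2 sh- 237 60.65
b3 nose 170 86.51
b3 nose- 64 86.58
b3 sh 230 60.68
b3 sh- 224 60.62
-17 -53.5 53.6 [(np.float64(-21.9), np.float64(-21.35)), (np.float64(-13.91), np.float64(-13.37)), (np.float64(17.1), np.float64(18.38))]
13 -53.9 53.6 [(np.float64(-20.61), np.float64(-20.0)), (np.float64(17.18), np.float64(18.49)), (np.float64(34.38), np.float64(35.01))]
17 -53.7 53.7 [(np.float64(-53.66), np.float64(-53.04)), (np.float64(-1.04), np.float64(-0.45)), (np.float64(17.32), np.float64(18.36))]
```

View pics/w6c.png

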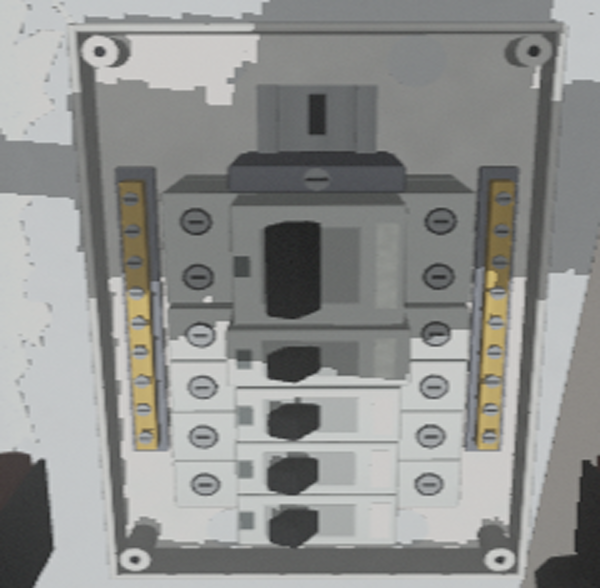

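```bash
python3 - <<'E'
from bench import *
from h import *
im=shot("scene","s7");a=dict(np.load("/tmp/scene0.npz"))
d=cv2.absdiff(im["frame"],a["frame"]).max(2)
for nm,(u,v) in dict(carton=(180,360),bulb=(230,332),tape=(224,297),strip=(190,320),sd=(440,198)).items(): print(nm,(d[v-18:v+18,u-18:u+18]>60).mean().round(3))
job_done(); print(state()["time"])
E
```

```text
carton 0.0
bulb 0.0
tape 0.0
strip 0.0
sd 0.0
the job is handed in; nothing more can be done
the job is handed in; nothing more can be done
```

View pics/s7.png

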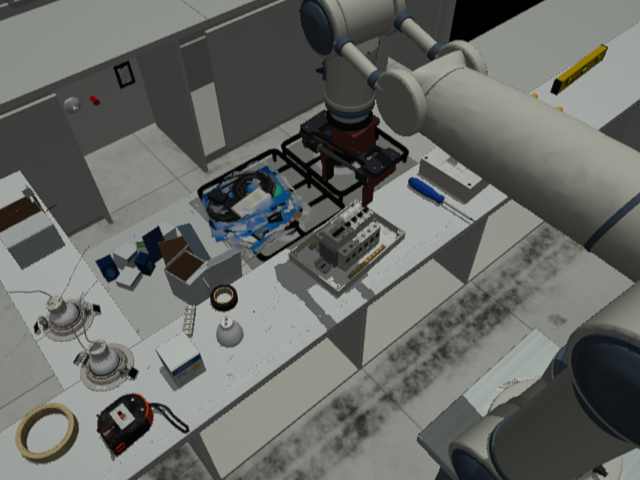

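The new breaker is snapped home beside the main switch, the right way round with its lever on the -x side, and the job was handed in at about 30 s of the 56 s allowed.

I slid the main switch 9.5 mm to the left bracket, stopping at about 4.5 N. I then slid the three breakers about 10.1 mm to the right bracket, stopping at 8.6 N. Both are well under the 18 N at which the brackets slip. The breaker went in with about 5 N of latch force or less and stopped dead at the expected height. I last read about 5 N there before easing off.

**Last checks:**
- **Seating:** the new breaker's nose and shoulders read level with its neighbours, to about 0.2 mm.
- **Row:** the row measured 107.2 mm end to end against a nominal 107.6 mm. So either side may stand up to about 0.4 mm off its bracket, or that is measurement error. The right bracket was hidden from the wrist camera, so I know it only by feel.
- **Gap:** the roughly 1–1.3 mm of remaining slack sits between the main switch and the new breaker.
- **Other items:** the scene image showed no change at the carton, bulb, tape, strip or screwdriver, and the gripper was open and well clear above the row.

**Readings that disagreed:**
- The top camera put the row about 4 mm off in y. I used the wrist camera, which agreed with the finger positions and the contacts.
- The position of the breaker in the grip read differently by 0.5 mm in two measurements. I took the middle, and it went in without touching its neighbours.
- The main switch looked turned by 0.6° in one image and straight in the next.

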